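# Pin the hold-down bar over a deep-well plate on a bench shaker

## Task

Secure the deep-well plate on the shaker for a run: lay the loose hold-down bar across the shaker's two brackets, its plain end in the saddle and its eye over the hole in the flat bracket. Then take the locking pin out of the tube rack and push it down through the bar and the bracket until its shoulder sits on the bar. Leave the plate in its nest and the sample tube in the rack.

Things in the scene. Friction and masses are not known exactly. Their poses are not given: they have to be found in the camera images.
- shaker: Bench shaker, fixed: white unit 285 x 250 mm, aluminium platform 86 mm above the bench. Origin: on the bench, below the platform's centre. Its y axis runs from the saddle bracket to the pin bracket; -x is the console's side.
- bracket_hole (a point): Vertical through hole, 14 mm across, in the shaker's pin bracket: a bright steel flange 44 x 42 mm, 8 mm thick, overhanging the platform, with 44 mm of free space below it. The point is the hole's centre on the flange's upper face, 138 mm above the bench. Axes as the shaker's, z up.
- saddle_seat (a point): Centre of the seat of the saddle bracket, across the platform, 172 mm from the hole and at the same height (138 mm): a steel U with a flat seat 34 mm long (along the bar) between two cheeks 36 mm apart and 11 mm high, whose lips flare outwards up to 21 mm above the seat.
- bar_grip (a point): Loose hold-down bar lying flat: aluminium, 193 x 28 x 10 mm, 0.16 kg, with an upright black grip on its middle (60 mm long along the bar, 18 wide, 10 to 46 mm above the underside). The point is the grip's centre, 28 mm above the underside. Axes: z up, y along the bar to its eye, 82 mm away; the plain end is 96 mm along -y. In place it clears the plate's lid by 3 mm.
- bar_eye (a point): The bar's eye: a vertical through hole, 14 mm across, near one end. The point is its centre on the bar's upper face, 10 mm above the underside. Same axes as the grip.
- pin_knob (a point): Locking pin, upright, 94 mm long, 0.08 kg: steel shank 12 mm across, 54 long with a 10 mm tapered tip; then a shoulder (25 across, 4 thick) and a round black knob (26 across, 36 tall). The point is the knob's centre, 76 mm above the tip. It hangs by its shoulder in a 13.5 mm hole of the yellow tube rack (60 x 142 x 62 mm tall, fixed): lift it straight up.
- pin_tip (a point): The pin's lower tip, 76 mm below the knob's centre. With the shoulder on the bar and the bar on the bracket it lies 44 mm below the flange's upper face.
- plate_center (a point): Deep-well plate with lid, pale plastic, 86 x 128 x 49 mm, loose in the shallow nest of the shaker's platform between the two brackets; the point is half-way up. To be left in its nest.
- tube_center (a point): Capped sample tube, 12 mm across, 84 mm tall, white cap, standing in another hole of the tube rack, its top 22 mm above the rack; the point is half-way up. To be left in the rack.
There are look-alikes about, which are no part of the job. Of the things that look like the part that bears bar_grip, take the one that is farthest to the robot's left at the start. Leave any orange look-alike of the part that bears pin_knob alone.

How it is judged:
By the outcome, as a careful person would: the job done as asked, in the order asked, and still so for the second after the job is handed in, with the robot touching nothing.
It also fails if it takes over 72 s, if anything falls off the work surface, if the arm or the gripper's body presses on something with over 40 N, if the wrist force passes 120 N, or if a joint passes its speed limit or range.

## Robot

A 6-joint arm with a two-finger parallel gripper is mounted at the origin on the work surface. World frame = base frame: x ahead of the robot, y to its left, z up, the work surface at z = 0. Lengths are in m, angles in rad, forces in N, time in s.
With the tool pointing down it reaches from about 0.325 to 0.9 m from the base axis. Payload 6.1 kg.
Tool frame: the origin (TCP) lies midway between the tips of the shut fingers; the grasp point (between the pads) lies ctrl.grip_depth behind it (ctrl.grip_depth is the distance from the TCP to the grasp point, in m); z points along the fingers, y is the line along which they close (so a half turn about z gives the same grasp; the last joint's range is limited). The gripper opens to 85 mm and grips with 20 to 120 N. Pads are 22 mm wide; open, the fingers measure 114 mm over their backs; the gripper's body (76 mm by 85 mm) begins 54 mm behind the grasp point. The pads swing forward as they close: fully open they stand 13 mm farther back than shut.
Start: joints at [1.115, 0.22, 1.526, -0, 1.395, -0.126], TCP at [0.202, 0.591, 0.231] pointing down, gripper open.
Joint ranges: [-2.98, 2.98], [-0.91, 2.08], [0.09, 2.57], [-1.24, 4.39], [0.2, 2.65], [-2.68, 2.68]. Speed limits (rad/s): [2.57, 2.57, 3.01, 3.14, 3.14, 3.14].

## Interface

Orientations are given as a unit quaternion [x, y, z, w].
In Python, from bench import ctrl gives the robot as it stands.
- The arm moves only by the tool carry_out, never from a script. Its argument "targets" is text: rows parted by semicolons, each of 7 numbers parted by spaces: the shift along the tool's x, y, z in cm, then the turn, a rotation vector about the tool's x, y, z in units of 6 degrees (1.0 is 6 degrees), then the closure, from -1 (fully open) to 1 (shut). A call has 1 to 8 rows; each row shifts and turns the commanded pose from where the row before left it, along the tool's axes as they then stand; what a row does not reach is not made up. A row lasts 1/8 s, in which the tool goes at most 62.5 mm and 10.7 degrees, less where a joint would pass 70% of its speed; a pose out of reach is approached as far as the arm can. A call is refused whole if a number of a shift passes 6.25 or a number of a turn 1, either way. A call with a gripper value outside its range is refused whole. The fingers move at their own pace and stop on an object; "newtons" is the grip in N (left out, the last holds). Time passes only in rows, so rows that do not move let the fingers close. It gives the time, the measured TCP pose, the force, the opening and the grip force at its end, in the units of the state.
- ctrl.get_state(): the state, without advancing time (a new reading comes with each control period).
- ctrl.camera(name): name is "scene" or "top" or "wrist"; returns a dict with "color" (420x560x3 uint8, red, green, blue), "vertical_fov" (degrees; the focal length in pixels is half the picture's height over the tangent of half this angle, whatever the lens; pixels are square), "cx", "cy" (the principal point, pixels), "k1" (the pictures are not rectified: a ray, as slopes to the right and down, at radius r is drawn at 1 + k1 r^2 times it, then the intrinsics apply), "rvec" (rotation vector, rad) and "tvec" (3), from world to camera coordinates, as OpenCV has them; the wrist camera has in their place "hand_eye" (4x4, takes a point from camera to tool coordinates, whose origin is the TCP and whose axes are the flange's). Camera axes: x right, y down, z forward; pixel columns grow to the right and rows downward; lengths in m; the calibration is good to about 2 mm. A picture is of the moment at which its call begins: read the wrist's pose just before it. There is no depth.
- ctrl.finish_job(): hands the job in; it is judged then, once.
The state is a dict: "t": time; "q": joint angles; "joint_velocities": joint speeds; "joint_torque": joint torques, N m; "tool_pos": TCP position; "ee_rot": TCP orientation; "wrist_force": force on the tool from outside, world axes, zero at the start; "ft_torque": the same for the moment, N m; "finger_gap": opening from 0.0 (shut) to 1.0 (fully open); "finger_force": force on a finger pad.
Only numpy, scipy, OpenCV 4.12 (cv2) and the standard library are available. Lean on these libraries where they do the work, as an engineer would, in place of code of your own. Each camera call takes 0.05 s, during which the arm holds its last target. There are 200 camera calls.

## Working session

There is one attempt and no reset: what is moved stays moved. The work goes in short steps, Python scripts to look and compute and a tool call to move; the robot and the scene stay as the last step left them, time stands still between calls to the robot, and variables do not carry over. Pictures are saved under pics/ and viewed, at most 12 in all, crops included, and the job is handed in when it is done.

Besides the shell and the picture viewer there is one more tool, called after ">>>" in YAML: its name, and indented under it one key for each argument. carry_out: Moves the arm, as the interface text tells. Its arguments: {"type":"object","properties":{"targets":{"type":"string"},"newtons":{"type":"number"}},"required":["targets"]}

```bash
mkdir -p pics; cat > h.py <<'E'
import numpy as np,cv2
from bench import ctrl
from scipy.spatial.transform import Rotation as R
def cam(name):
    s=ctrl.get_state(); c=ctrl.camera(name); c['s']=s
    return c
def save(c,f,crop=None,k=1):
    im=c['color'][:,:,::-1]
    if crop: x0,y0,x1,y1=crop; im=im[y0:y1,x0:x1]
    cv2.imwrite('pics/'+f,cv2.resize(im,None,fx=k,fy=k,interpolation=cv2.INTER_CUBIC))
def pose(c):
    # returns Rcw, origin
    if 'hand_eye' in c:
        T=np.array(c['hand_eye']); s=c['s']; Rt=R.from_quat(s['ee_rot']).as_matrix()
        return Rt@T[:3,:3], Rt@T[:3,3]+np.array(s['tool_pos'])
    Rm=R.from_rotvec(np.ravel(c['rvec'])).as_matrix()
    return Rm.T, -Rm.T@np.ravel(c['tvec'])
def K(c):
    return 210/np.tan(np.radians(c['vertical_fov'])/2)
def ray(c,u,v):
    f=K(c); d=np.array([(u-c['cx'])/f,(v-c['cy'])/f]); p=d.copy()
    for _ in range(30): p=d/(1+c['k1']*(p@p))
    A,o=pose(c); return o,A@np.array([p[0],p[1],1])
def atz(c,u,v,z):
    o,d=ray(c,u,v); return o+d*(z-o[2])/d[2]
def proj(c,P):
    A,o=pose(c); q=A.T@(np.array(P)-o); p=q[:2]/q[2]; p=p*(1+c['k1']*(p@p))
    return p*K(c)+[c['cx'],c['cy']]
def rel(P,yaw=None):
    "world target for TCP -> shift in cm in tool axes"
    s=ctrl.get_state(); return R.from_quat(s['ee_rot']).inv().apply(np.array(P)-s['tool_pos'])*100
E
python3 - <<'E'
from h import *
import pickle
C={n:cam(n) for n in("scene","top","wrist")}
pickle.dump(C,open('c0.pkl','wb'))
a=C['top'];save(a,'top0.png',None,1.42);save(C['scene'],'scene0.png',None,1.42)
print(ctrl.grip_depth,ctrl.get_state())
for n in C: print(n,C[n]['vertical_fov'],pose(C[n]))
E
```

```text
0.0187 {'t': 0.15, 'q': array([ 1.11493290e+00,  2.21047981e-01,  1.52738805e+00, -2.72277758e-06,
        1.39468658e+00, -1.26129952e-01]), 'joint_velocities': array([-0.00132335, -0.00341359, -0.00511216,  0.00043073, -0.00042353,
        0.00084873]), 'joint_torque': array([ 1.19715645e-03, -4.97481644e+01, -3.89907360e+01, -1.00229452e-04,
        7.12178880e-03,  1.52000149e-05]), 'tool_pos': array([0.20217885, 0.59088915, 0.23042764]), 'ee_rot': array([ 1.64120595e-01,  9.86439986e-01, -7.33201104e-04, -2.18193709e-04]), 'wrist_force': array([ 0.18223557,  0.63013597, -0.06699554]), 'ft_torque': array([ 7.25666674e-03,  3.81476981e-02, -7.37614715e-05]), 'finger_force': 0.0, 'finger_gap': 1.0019669713909742}
scene 49.6659503915837 (array([[ 0.33677847,  0.74696675, -0.57325469],
       [ 0.94149715, -0.25888012,  0.21578738],
       [ 0.01278176, -0.61239021, -0.79045231]]), array([ 1.05714709, -0.24557241,  0.96862533]))
top 57.768030138220816 (array([[-0.01292295, -0.99457776,  0.10318956],
       [-0.99990525,  0.01236427, -0.00605188],
       [ 0.0047432 , -0.10325799, -0.9946433 ]]), array([0.33114416, 0.01383595, 0.96012315]))
wrist 69.39056132352107 (array([[ 0.32505892,  0.89702197,  0.29948003],
       [ 0.94568936, -0.30736156, -0.10583243],
       [-0.00288537,  0.31761685, -0.94821475]]), array([0.12540803, 0.61710249, 0.37351735]))
```

View pics/top0.png

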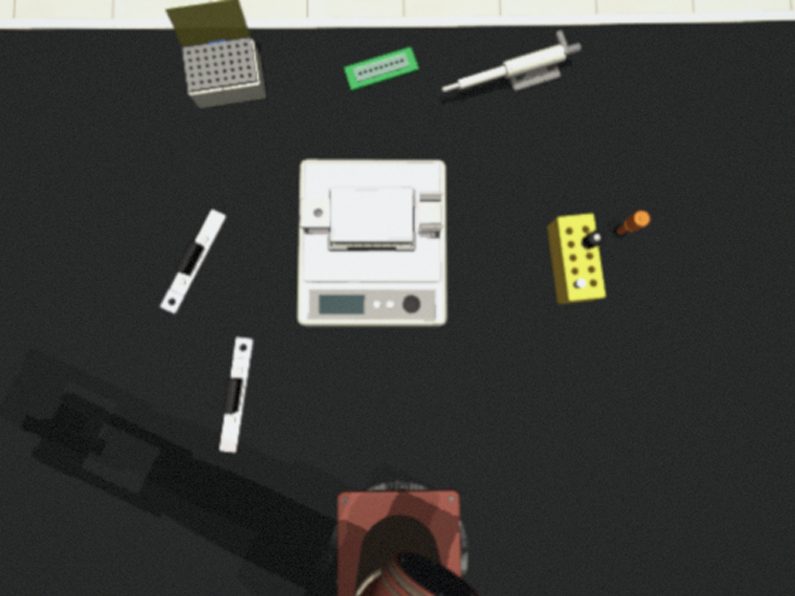

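View pics/scene0.png

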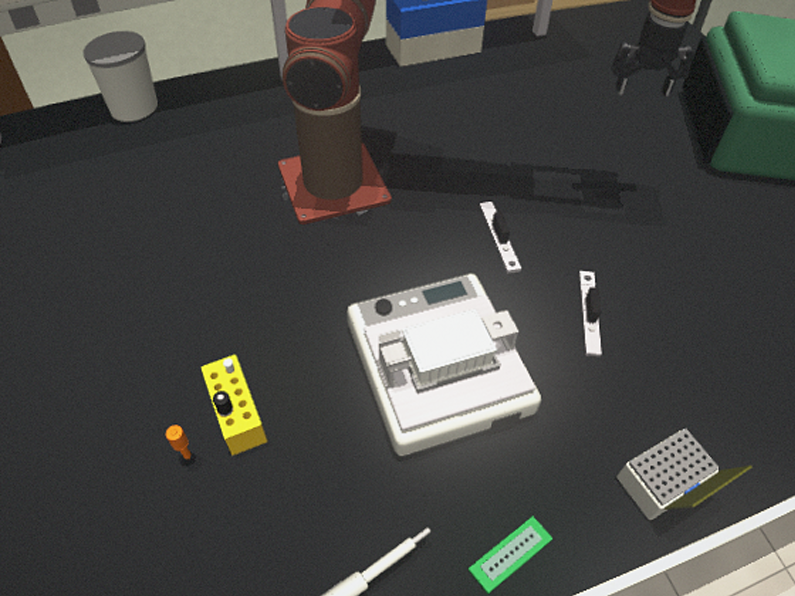

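The top view shows the wanted bar (leftmost) with its grip at about (191,260), eye at (172,301) and plain end at (218,212). The bracket hole is at (318,212), the saddle at (430,215) and the black pin knob at (593,240). The scene view agrees: hole (497,324), knob (222,402), bar eye (587,277).

```bash
python3 - <<'E'
from h import *
import pickle
C=pickle.load(open('c0.pkl','rb'));t=C['top'];s=C['scene'];k=1/1.42
for n,u,z in(('eye',(172,301),.01),('plainend',(218.5,212),.01),('griptop',(191,260),.046),('hole',(318,212),.138),('saddle',(430,215),.138),('knobtop',(595,239),.102)):
    print(n,atz(t,u[0]*k,u[1]*k,z).round(4))
for n,u,z in(('eye',(587,277),.01),('hole',(497,324),.138),('knobtop',(220,397),.102)):
    print(n,atz(s,u[0]*k,u[1]*k,z).round(4))
E
```

```text
eye [0.432  0.3919 0.01  ]
plainend [0.5912 0.3136 0.01  ]
griptop [0.4981 0.3473 0.046 ]
hole [0.5546 0.1193 0.138 ]
saddle [ 0.5479 -0.0546  0.138 ]
knobtop [ 0.5144 -0.3229  0.102 ]
eye [0.4318 0.3924 0.01  ]
hole [0.5536 0.1189 0.138 ]
knobtop [ 0.5179 -0.3251  0.102 ]
```

>>> carry_out:
  targets: "0 0 0 0 0 0.6 -1; 0 0 0 0 0 0.6 -1"

```text
t: 0.4
tool_pos: [0.2023, 0.591, 0.2308]
ee_rot: [0.227, 0.974, -0.0, -0.0]
wrist_force: [0.2, -0.5, -0.6]
finger_gap: 1.0
finger_force: 0.0
```

```bash
python3 - <<'E'
from h import *
print(rel((.505,.356,.19)),R.from_quat(ctrl.get_state()['ee_rot']).as_matrix().round(4))
E
```

```text
[-37.54150477  -7.71207604   4.08609249] [[-8.972e-01  4.417e-01 -4.000e-04]
 [ 4.417e-01  8.972e-01 -8.000e-04]
 [-0.000e+00 -9.000e-04 -1.000e+00]]
```

>>> carry_out:
  targets: "-5 -1 0.6 0 0 0 -1; -5 -1 0.6 0 0 0 -1; -5 -1 0.6 0 0 0 -1; -5 -1 0.6 0 0 0 -1; -5 -1 0.6 0 0 0 -1; -5 -1 0.6 0 0 0 -1; -5 -1 0.5 0 0 0 -1; -2.5 -0.7 0 0 0 0 -1"

```text
t: 1.4
tool_pos: [0.5068, 0.355, 0.1893]
ee_rot: [0.227, 0.974, -0.001, -0.0]
wrist_force: [-0.1, 0.8, -0.1]
finger_gap: 0.998
finger_force: 0.0
```

>>> carry_out:
  targets: "0 0 0 0 0 0 -1; 0 0 0 0 0 0 -1"

```text
t: 1.65
tool_pos: [0.5047, 0.3575, 0.19]
ee_rot: [0.226, 0.974, -0.0, -0.0]
wrist_force: [1.0, -0.3, 0.3]
finger_gap: 0.996
finger_force: 0.0
```

```bash
python3 - <<'E'
from h import *
import pickle
c=cam('wrist');pickle.dump(c,open('c1.pkl','wb'));save(c,'w1.png',None,1.42)
print(c['s']['tool_pos'],rel((.505,.356,.19)))
for p in((.432,.392,.01),(.505,.356,.046),(.591,.3136,.01)):print(proj(c,p)*1.42)
E
```

```text
[0.50466988 0.35752559 0.1899984 ] [-0.13070157 -0.14368673  0.01371948]
[401.11665252 167.13759826]
[400.85916614 290.54970324]
[400.92375204 388.24951604]
```

View pics/w1.png

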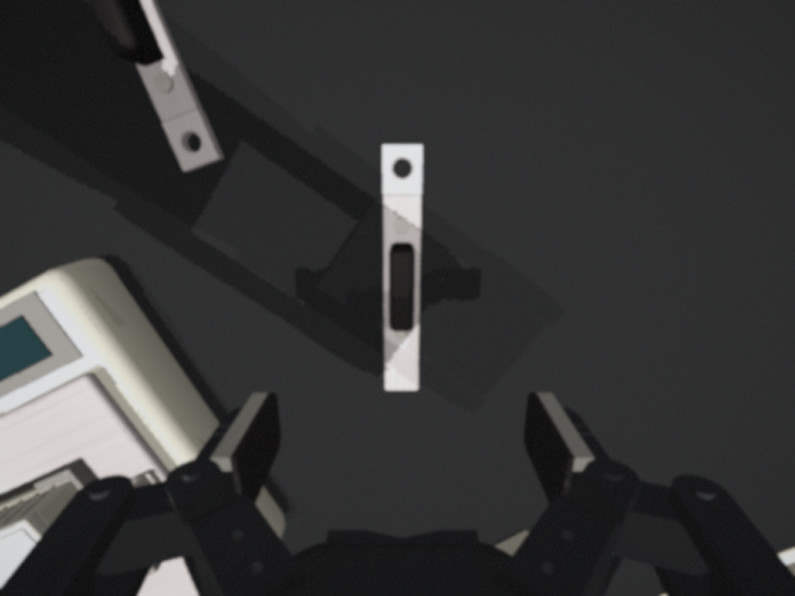

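The wrist view shows the eye at (402,168), the plain end at (401,390) and the grip at (402,287), all within 3 px of prediction. I'll descend and grip.

>>> carry_out:
  targets: "-0.1 -0.1 4 0 0 0 -1; 0 0 5 0 0 0 -1; 0 0 4 0 0 0 -1; 0 0 3 0 0 0 -1; 0 0 1.4 0 0 0 -1; 0 0 0 0 0 0 0; 0 0 0 0 0 0 1; 0 0 0 0 0 0 1"
  newtons: 60

```text
t: 2.7
tool_pos: [0.5069, 0.3566, 0.0181]
ee_rot: [0.226, 0.974, 0.001, 0.001]
wrist_force: [-0.5, -0.2, 0.1]
finger_gap: 0.379
finger_force: 0.0
```

>>> carry_out:
  targets: "0 0 0 0 0 0 1; 0 0 0 0 0 0 1; 0 0 0 0 0 0 1; 0 0 0 0 0 0 1"

```text
t: 3.2
tool_pos: [0.5068, 0.3563, 0.0178]
ee_rot: [0.226, 0.974, 0.001, 0.001]
wrist_force: [0.2, -0.9, 7.1]
finger_gap: 0.203
finger_force: 60.5
```

>>> carry_out:
  targets: "0 0 -3 0 0 0 1; 0 0 -5 0 0 0 1; 0 0 -6 0 0 0 1; 0 0 -6 0 0 1 1; 0 0 0 0 0 1 1; 0 0 0 0 0 1 1; 0 0 0 0 0 1 1; 0 0 0 0 0 1 1"

```text
t: 4.2
tool_pos: [0.5053, 0.3556, 0.2157]
ee_rot: [0.472, 0.882, -0.0, -0.0]
wrist_force: [-0.1, 0.1, -1.7]
finger_gap: 0.2
finger_force: 59.3
```

>>> carry_out:
  targets: "0 0 0 0 0 1 1; 0 0 0 0 0 1 1; 0 0 0 0 0 1 1; 0 0 0 0 0 1 1; 0 0 0 0 0 1 1; 0 0 0 0 0 1 1; 0 0 0 0 0 0 1; 0 0 0 0 0 0 1"

```text
t: 5.2
tool_pos: [0.5056, 0.3557, 0.216]
ee_rot: [0.719, 0.695, -0.0, -0.0]
wrist_force: [-0.1, 0.2, -1.1]
finger_gap: 0.201
finger_force: 59.3
```

```bash
python3 - <<'E'
from h import *
import pickle
c=cam('wrist');pickle.dump(c,open('c2.pkl','wb'));save(c,'w2.png',None,1.42)
print(c['s']['tool_pos'],R.from_quat(c['s']['ee_rot']).as_matrix().round(4),c['s']['finger_gap'])
h=np.array([.554,.119]);y=np.array([.0065,.174]);y/=np.hypot(*y);g=h-.082*y;print(g,rel((*g,.218)))
for z in(.138,):print(proj(c,(*h,z))*1.42)
E
```

```text
[0.50557903 0.35574888 0.21599162] [[ 3.460e-02  9.994e-01 -5.000e-04]
 [ 9.994e-01 -3.460e-02 -3.000e-04]
 [-3.000e-04 -5.000e-04 -1.000e+00]] 0.20060398470183385
[0.55093892 0.03705716] [-31.69408206   5.6443502   -0.19036339]
[478.90556333 622.27204371]
```

View pics/w2.png

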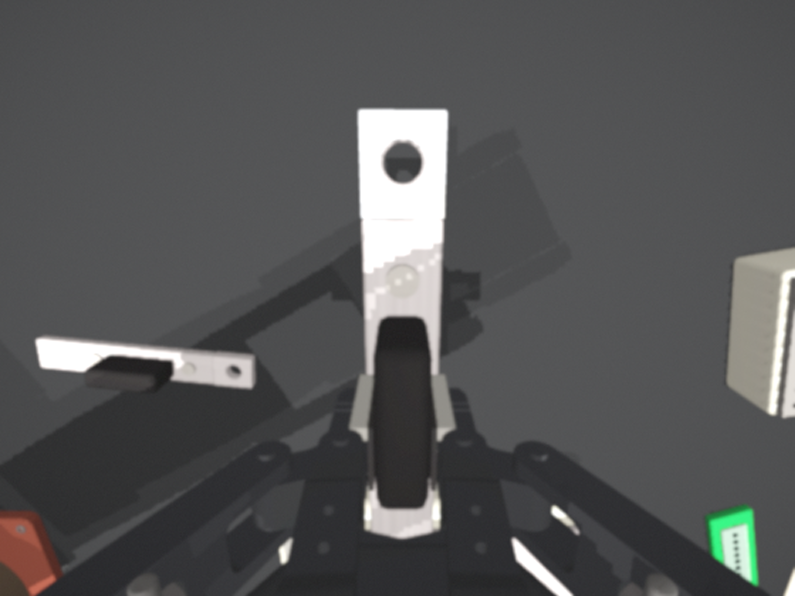

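The eye is at (403,162) and the bar is straight in the grip. I'll stop 4 cm beside the target for a closer look at the bracket hole and saddle.

>>> carry_out:
  targets: "-5 0.3 -0.3 0 0 0 1; -5.5 0.3 0 0 0 0 1; -5.5 0.3 0 0 0 0 1; -5.5 0.3 0 0 0 0 1; -5.5 0.2 0 0 0 0 1; -4.7 0.2 0 0 0 0 1; 0 0 0 0 0 0 1; 0 0 0 0 0 0 1"

```text
t: 6.25
tool_pos: [0.5102, 0.0387, 0.2194]
ee_rot: [0.72, 0.694, 0.0, -0.0]
wrist_force: [0.1, 0.8, -0.9]
finger_gap: 0.197
finger_force: 59.3
```

```bash
python3 - <<'E'
from h import *
import pickle
o=pickle.load(open('c2.pkl','rb'))
e=atz(o,403/1.42,162/1.42,o['s']['tool_pos'][2]-.0078)
print('eye in tool',R.from_quat(o['s']['ee_rot']).inv().apply(e-o['s']['tool_pos']))
c=cam('wrist');pickle.dump(c,open('c3.pkl','wb'));save(c,'w3.png',None,1.42)
print(c['s']['tool_pos'],c['s']['ee_rot'])
print(proj(c,(.554,.119,.138))*1.42)
E
```

```text
eye in tool [0.08242767 0.00084843 0.00777334]
[0.51015219 0.03866092 0.21935304] [ 7.19988496e-01  6.93985948e-01  2.08851628e-04 -1.61378397e-04]
[483.23374733 164.42924195]
```

View pics/w3.png

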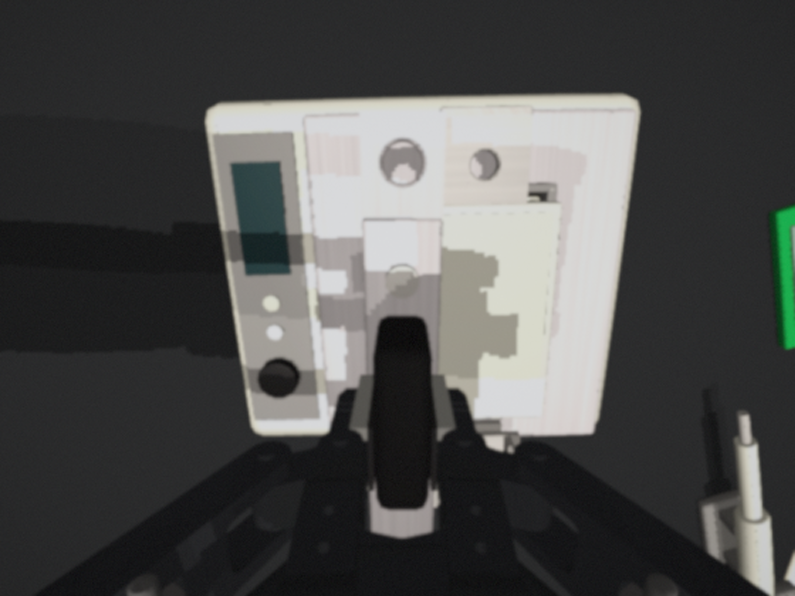

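```bash
python3 - <<'E'
from h import *
import pickle
c=pickle.load(open('c3.pkl','rb'));t=pickle.load(open('c0.pkl','rb'))['top']
a=cv2.resize(c['color'][60:165,290:470,::-1],None,fx=4,fy=4,interpolation=cv2.INTER_CUBIC)
b=cv2.resize(t['color'][125:190,205:320,::-1],None,fx=4,fy=4,interpolation=cv2.INTER_CUBIC)[:180]
m=np.zeros((600,720,3),np.uint8);m[:420,:720]=a;m[420:600,:460]=b
cv2.imwrite('pics/c3.png',m)
def ang(c,p,q,z):
    d=atz(c,*(np.array(q)/1.42),z)-atz(c,*(np.array(p)/1.42),z);print(np.degrees(np.arctan2(d[1],d[0])),np.hypot(d[0],d[1]))
ang(c,(443,108),(531,106),.138);ang(c,(440,208),(559,205),.135);ang(c,(225,101),(625,94.5),.08)
E
```

```text
-0.6772444326727295 0.04215408127606393
-0.5823213866463061 0.06170937192172287
-1.237507907922244 0.24053487990096228
```

View pics/c3.png

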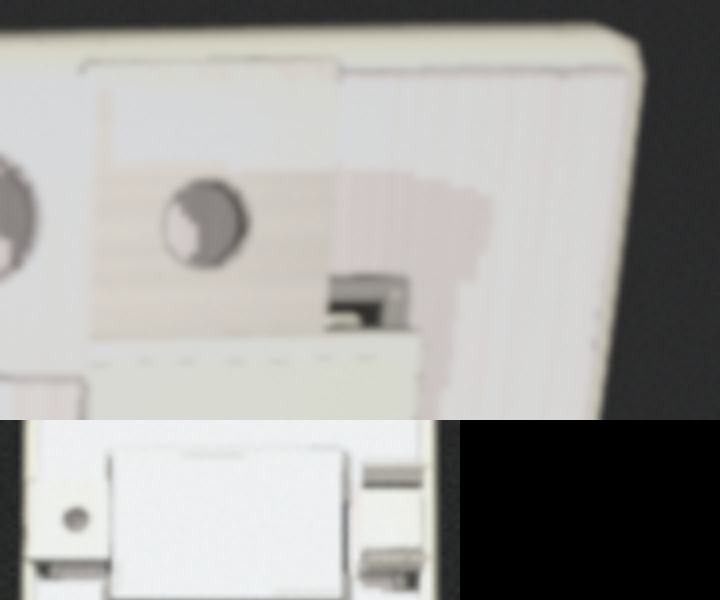

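The crop shows the hole centre at native (341.1,115.5), and the bracket and saddle line up to about 0.7° of world y. I'll turn 1.2° and align the eye with the hole.

>>> carry_out:
  targets: "0 0 0 0 0 -0.2 1; 0 0 0 0 0 0 1"

```text
t: 6.55
tool_pos: [0.5101, 0.0395, 0.2192]
ee_rot: [0.712, 0.702, -0.0, -0.0]
wrist_force: [0.8, -0.1, -1.4]
finger_gap: 0.2
finger_force: 59.3
```

```bash
python3 - <<'E'
from h import *
import pickle
c=pickle.load(open('c3.pkl','rb'))
h=atz(c,341.1,115.5,.138);e=atz(c,402.7/1.42,162/1.42,c['s']['tool_pos'][2]-.0078)
v=R.from_quat(c['s']['ee_rot']).inv().apply(e-c['s']['tool_pos'])
s=ctrl.get_state();r=R.from_quat(s['ee_rot'])
p=h-r.apply([v[0],v[1],0]);p[2]=.1558
print(h,v,p,s['tool_pos'],rel(p),r.as_matrix()[:,0])
E
```

```text
[0.55455676 0.11917934 0.138     ] [0.0824296  0.00075055 0.0078433 ] [0.5527027  0.03676717 0.1558    ] [0.51011855 0.03945298 0.21924979] [-0.21197971  4.26241591  6.34443537] [1.33881771e-02 9.99910372e-01 6.87063823e-05]
```

>>> carry_out:
  targets: "-0.2 4.2 0 0 0 0 1; 0 0.1 2 0 0 0 1; 0 0 2 0 0 0 1; 0 0 0 0 0 0 1; 0 0 0 0 0 0 1; 0 0 0 0 0 0 1"

```text
t: 7.3
tool_pos: [0.5537, 0.0359, 0.1805]
ee_rot: [0.713, 0.702, 0.001, 0.001]
wrist_force: [-1.2, -0.9, -1.0]
finger_gap: 0.201
finger_force: 59.7
```

```bash
python3 - <<'E'
from h import *
import pickle
c=cam('wrist');pickle.dump(c,open('c4.pkl','wb'));print(rel((.5527,.0368,.1558)),ctrl.get_state()['tool_pos'])
t=cam('top')
a=cv2.resize(c['color'][60:420,140:440,::-1],None,fx=1.66,fy=1.66,interpolation=cv2.INTER_CUBIC)
b=cv2.resize(t['color'][120:200,205:320,::-1],None,fx=2.6,fy=2.6,interpolation=cv2.INTER_CUBIC)
s=cam('scene');d=cv2.resize(s['color'][205:305,255:370,::-1],None,fx=2.6,fy=2.6,interpolation=cv2.INTER_CUBIC)
m=np.zeros((600,800,3),np.uint8);m[:len(a[:600]),:498]=a[:600];m[:208,500:799]=b;m[210:470,500:799]=d
cv2.imwrite('pics/c4.png',m)
E
```

```text
[ 0.09418655 -0.10446427  2.46636375] [0.55368284 0.03584543 0.18046569]
```

View pics/c4.png

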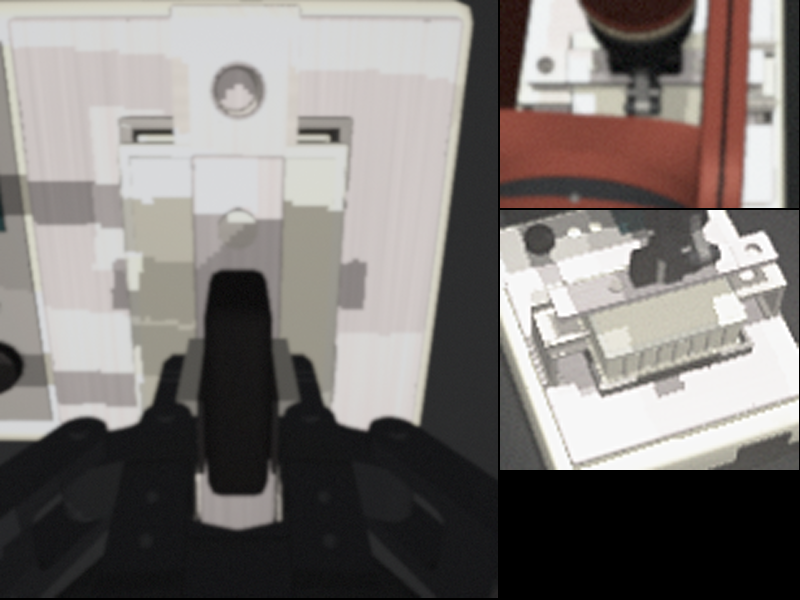

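The bar is above the bracket and aligned with it and with the plate. I'll lower it.

>>> carry_out:
  targets: "0.1 -0.1 1 0 0 0 1; 0 0 0.8 0 0 0 1; 0 0 0.3 0 0 0 1; 0 0 0 0 0 0 1; 0 0 0 0 0 0 1; 0 0 0 0 0 0 1"

```text
t: 8.2
tool_pos: [0.5524, 0.0368, 0.1586]
ee_rot: [0.713, 0.702, 0.0, 0.0]
wrist_force: [-0.1, 0.1, -2.2]
finger_gap: 0.205
finger_force: 59.7
```

```bash
python3 - <<'E'
from h import *
print(rel((.5527,.0368,.1558)),ctrl.get_state()['wrist_force'])
E
```

```text
[-0.00371874  0.03049766  0.28455526] [-0.09587489  0.14304858 -2.17117651]
```

>>> carry_out:
  targets: "0 0 0.1 0 0 0 1; 0 0 0.1 0 0 0 1; 0 0 0.1 0 0 0 1; 0 0 0 0 0 0 1; 0 0 0 0 0 0 1"

```text
t: 8.82
tool_pos: [0.5522, 0.0369, 0.1557]
ee_rot: [0.713, 0.702, 0.0, 0.0]
wrist_force: [-2.7, -0.3, 4.2]
finger_gap: 0.202
finger_force: 60.4
```

>>> carry_out:
  targets: "0 0 0 0 0 0 0.4; 0 0 0 0 0 0 0.2; 0 0 0 0 0 0 -0.2; 0 0 0 0 0 0 -1; 0 0 0 0 0 0 -1; 0 0 -3 0 0 0 -1; 0 0 -4 0 0 0 -1; 0 0 -3 0 0 0 -1"

```text
t: 9.82
tool_pos: [0.5525, 0.0368, 0.2571]
ee_rot: [0.713, 0.702, 0.0, 0.001]
wrist_force: [0.1, -0.3, -1.0]
finger_gap: 1.003
finger_force: 0.0
```

>>> carry_out:
  targets: "0 0 0 0 0 0 -1; 0 0 0 0 0 0 -1"

```text
t: 10.07
tool_pos: [0.5517, 0.0369, 0.2542]
ee_rot: [0.713, 0.702, -0.0, -0.0]
wrist_force: [1.0, 0.1, 0.6]
finger_gap: 0.998
finger_force: 0.0
```

```bash
python3 - <<'E'
from h import *
import pickle
c=cam('wrist');pickle.dump(c,open('c5.pkl','wb'));print(c['s']['tool_pos'],c['s']['finger_gap'])
u=(proj(c,(.5546,.1192,.148))).round().astype(int);print(u)
a=cv2.resize(c['color'][:300,160:440,::-1],None,fx=1.8,fy=1.8,interpolation=cv2.INTER_CUBIC)
x0,y0=u[0]-20,u[1]-20
b=cv2.resize(c['color'][y0:y0+40,x0:x0+40,::-1],None,fx=7,fy=7,interpolation=cv2.INTER_CUBIC)
m=np.zeros((600,800,3),np.uint8);m[:540,:504]=a;m[:280,510:790]=b
cv2.imwrite('pics/c5.png',m);print(x0,y0)
E
```

```text
[0.55165481 0.03687899 0.25422137] 0.9977744778906545
[285 115]
265 95
```

View pics/c5.png

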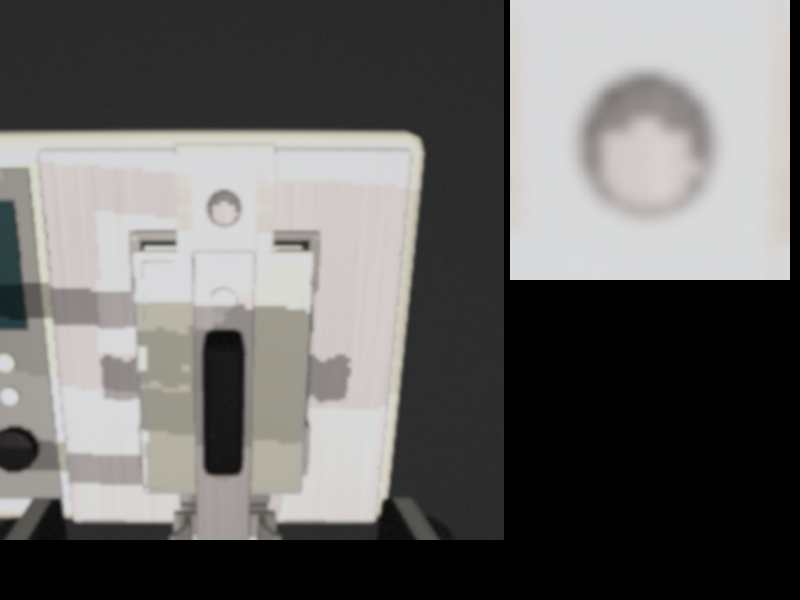

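The bar lies on the bracket with its plain end in the saddle, and the platform shows through both holes (eye centre at native (284.1,115.3)). Next is the pin.

```bash
python3 - <<'E'
from h import *
import pickle
c=pickle.load(open('c5.pkl','rb'));t=pickle.load(open('c0.pkl','rb'))['top'];k=1/1.42
e=atz(c,284.1,115.3,.148);print('eye',e)
print('orange',atz(t,620*k,232*k,0),'tube',atz(t,580*k,284*k,.084))
print(rel((.516,-.324,.21)))
E
```

```text
eye [0.55414566 0.11910726 0.148     ]
orange [ 5.48387832e-01 -4.08634107e-01 -1.11022302e-16] tube [ 0.44381621 -0.30176228  0.084     ]
[-36.14202341  -2.95656351   4.36439951]
```

>>> carry_out:
  targets: "-5.5 -0.5 0 0 0 0 -0.2; -6 -0.5 0 0 0 0 -0.2; -6 -0.5 0 0 0 0 -0.2; -6 -0.5 0.8 0 0 0 -0.2; -6 -0.5 1.2 0 0 0 -0.2; -5 -0.5 1.2 0 0 0 -0.2; -1.6 0 1.2 0 0 0 -0.2; 0 0 0 0 0 0 -0.2"

```text
t: 11.12
tool_pos: [0.5152, -0.3232, 0.2084]
ee_rot: [0.713, 0.701, -0.0, -0.003]
wrist_force: [-0.2, -0.7, 0.6]
finger_gap: 0.6
finger_force: 0.0
```

>>> carry_out:
  targets: "0 0 0 0 0 0 -0.2; 0 0 0 0 0 0 -0.2"

```text
t: 11.38
tool_pos: [0.5173, -0.3223, 0.212]
ee_rot: [0.712, 0.702, 0.0, 0.0]
wrist_force: [-0.2, 0.7, -0.8]
finger_gap: 0.602
finger_force: 0.0
```

```bash
python3 - <<'E'
from h import *
import pickle
c=cam('wrist');pickle.dump(c,open('c6.pkl','wb'));save(c,'w6.png',None,1.42);print(c['s']['tool_pos'],c['s']['finger_gap'])
print(proj(c,(.516,-.324,.102))*1.42)
E
```

```text
[ 0.51725681 -0.32227071  0.21204148] 0.6019587889539558
[399.09807852 306.57420257]
```

View pics/w6.png

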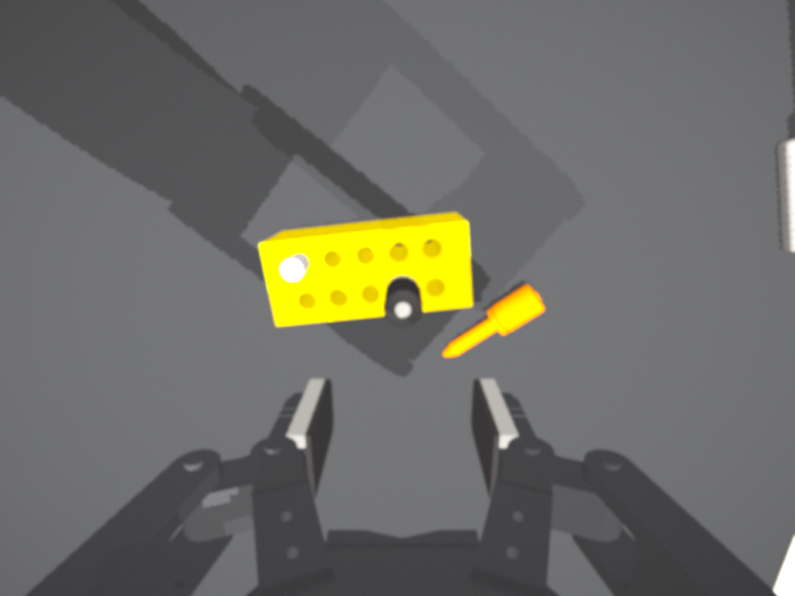

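```bash
python3 - <<'E'
from h import *
import pickle
c=pickle.load(open('c6.pkl','rb'))
p=atz(c,402.3/1.42,310/1.42,.102);print(p)
r=R.from_quat(c['s']['ee_rot']);q=p-r.apply([0,.00075,0]);print(q,rel((*q[:2],.071)))
E
```

```text
[ 0.51794855 -0.32626661  0.102     ]
[ 0.51719862 -0.32625639  0.10199936] [-0.37160576 -0.01615191 14.11570473]
```

The knob's top is at (402,310), and the orange look-alike lies on the bench clear of the fingers. I'll descend and grip.

>>> carry_out:
  targets: "-0.3 0 4 0 0 0 -0.2; 0 0 4 0 0 0 -0.2; 0 0 3 0 0 0 -0.2; 0 0 2 0 0 0 -0.2; 0 0 1.1 0 0 0 -0.2; 0 0 0 0 0 0 -0.2; 0 0 0 0 0 0 -0.2"

```text
t: 12.3
tool_pos: [0.5173, -0.3273, 0.0717]
ee_rot: [0.713, 0.702, 0.0, 0.001]
wrist_force: [0.1, -1.2, 0.5]
finger_gap: 0.604
finger_force: 0.0
```

```bash
python3 - <<'E'
from h import *
print(rel((.5172,-.3260,.071)),ctrl.get_state()['wrist_force'])
E
```

```text
[ 0.1281127  -0.01311915  0.07308454] [ 0.10522188 -1.20120751  0.49964216]
```

>>> carry_out:
  targets: "0.1 0 0 0 0 0 0.2; 0 0 0 0 0 0 1; 0 0 0 0 0 0 1; 0 0 0 0 0 0 1; 0 0 0 0 0 0 1; 0 0 0 0 0 0 1"
  newtons: 60

```text
t: 13.05
tool_pos: [0.5172, -0.3261, 0.0715]
ee_rot: [0.713, 0.702, 0.0, 0.001]
wrist_force: [0.0, 0.8, 6.9]
finger_gap: 0.283
finger_force: 58.9
```

>>> carry_out:
  targets: "0 0 -1 0 0 0 1; 0 0 -2 0 0 0 1; 0 0 -3 0 0 0 1; 0 0 -5 0 0 0 1; 0 0 -5 0 0 0 1; 0 0 -2 0 0 0 1; 0 0 0 0 0 0 1; 0 0 0 0 0 0 1"

```text
t: 14.05
tool_pos: [0.5154, -0.3248, 0.2476]
ee_rot: [0.713, 0.702, -0.0, -0.002]
wrist_force: [-0.9, 0.1, -1.1]
finger_gap: 0.289
finger_force: 60.2
```

```bash
python3 - <<'E'
from h import *
import pickle
c=cam('wrist');pickle.dump(c,open('c7.pkl','wb'));s=c['s'];print(s['tool_pos'],s['ee_rot'],s['finger_gap'],s['wrist_force'])
print(rel((.5534,.119,.255)))
z=c['color'][150:420,170:400,::-1]
t=cam('scene')
P=proj(t,s['tool_pos']).astype(int)
a=cv2.resize(z,None,fx=2,fy=2,interpolation=cv2.INTER_CUBIC)
b=cv2.resize(t['color'][P[1]-60:P[1]+80,P[0]-50:P[0]+50,::-1],None,fx=3,fy=3,interpolation=cv2.INTER_CUBIC)
m=np.zeros((560,800,3),np.uint8);m[:540,:460]=a;m[:b.shape[0],480:480+b.shape[1]]=b
cv2.imwrite('pics/c7.png',m);print(P)
E
```

```text
[ 0.51535436 -0.32482051  0.2476    ] [ 7.12635874e-01  7.01530767e-01 -2.45940497e-04 -2.15255819e-03] 0.28852072589908423 [-0.94411177  0.09401047 -1.09166707]
[44.43043134  3.11077472 -0.64855495]
[139 241]
```

View pics/c7.png

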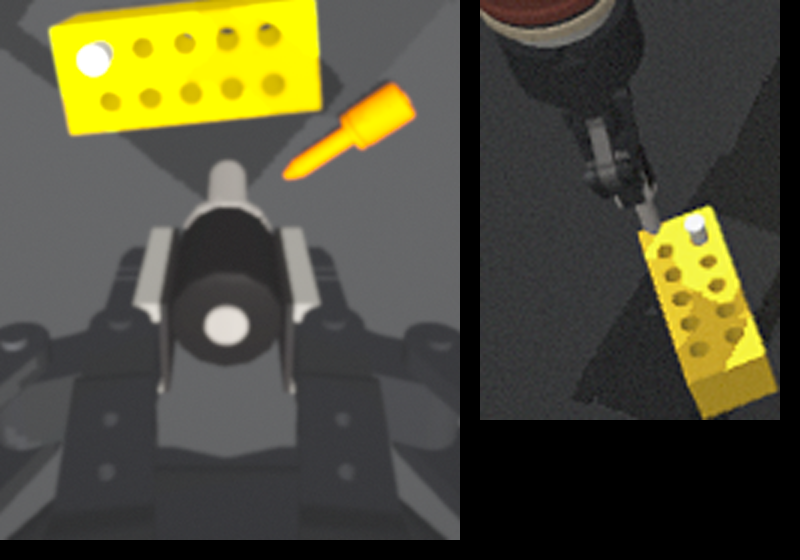

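The pin hangs straight in the fingers, with the knob's top at native (282.8,312.8) and the tip near (284,232). The tube stayed in the rack.

```bash
python3 - <<'E'
from h import *
import pickle
c=pickle.load(open('c7.pkl','rb'));s=c['s'];r=R.from_quat(s['ee_rot']).inv();Z=s['tool_pos'][2]
for u,v,z in((282.8,312.8,Z+.0305),(283.9,231.5,Z-.0635)): print(r.apply(atz(c,u,v,z)-s['tool_pos']))
for z in (Z+.0305,Z-.0635): print(proj(c,s['tool_pos']+r.inv().apply([0,0,Z-z])))
E
```

```text
[-0.00044766  0.000262   -0.03050238]
[0.00156539 0.00103121 0.06350126]
[282.20163319 311.93724482]
[282.49068785 233.50072483]
```

>>> carry_out:
  targets: "4 0.3 -1.4 0 0 0 1; 5.5 0.4 0 0 0 0 1; 6 0.4 0 0 0 0 1; 6 0.4 0 0 0 0 1; 6 0.4 0 0 0 0 1; 6 0.4 0 0 0 0 1; 5.5 0.4 0 0 0 0 1; 4 0.3 0 0 0 0 1"

```text
t: 15.15
tool_pos: [0.5522, 0.1063, 0.2624]
ee_rot: [0.712, 0.702, -0.001, -0.001]
wrist_force: [0.2, -0.1, -0.6]
finger_gap: 0.284
finger_force: 60.1
```

>>> carry_out:
  targets: "1.2 0 0 0 0 0 1; 0 0 0 0 0 0 1; 0 0 0 0 0 0 1; 0 0 0 0 0 0 1"

```text
t: 15.65
tool_pos: [0.5535, 0.1145, 0.2642]
ee_rot: [0.713, 0.701, -0.0, 0.0]
wrist_force: [1.1, -0.1, -0.6]
finger_gap: 0.284
finger_force: 60.1
```

```bash
python3 - <<'E'
from h import *
s=ctrl.get_state();print(s['tool_pos'],s['ee_rot'],rel((.5534,.1187,.2215)))
E
```

```text
[0.5534576  0.1144722  0.26418098] [ 7.13270594e-01  7.00888739e-01 -1.84952554e-04  3.74011681e-05] [ 0.42396406 -0.01228325  4.26796625]
```

>>> carry_out:
  targets: "0.4 0 1.5 0 0 0 1; 0 0 2 0 0 0 1; 0 0 1 0 0 0 1; 0 0 0 0 0 0 1; 0 0 0 0 0 0 1; 0 0 0 0 0 0 1"

```text
t: 16.4
tool_pos: [0.554, 0.1199, 0.2202]
ee_rot: [0.713, 0.702, 0.001, 0.0]
wrist_force: [-0.1, -0.5, -1.1]
finger_gap: 0.284
finger_force: 60.2
```

```bash
python3 - <<'E'
from h import *
import pickle
c=cam('wrist');pickle.dump(c,open('c8.pkl','wb'));s=c['s'];print(s['tool_pos'],rel((.5534,.1187,.2085)))
a=cv2.resize(c['color'][180:380,190:380,::-1],None,fx=2.9,fy=2.9,interpolation=cv2.INTER_CUBIC)
t=cam('scene');P=proj(t,(.5534,.1187,.148)).astype(int)
b=cv2.resize(t['color'][P[1]-30:P[1]+30,P[0]-25:P[0]+25,::-1],None,fx=4.5,fy=4.5,interpolation=cv2.INTER_CUBIC)
m=np.zeros((600,800,3),np.uint8);m[:a.shape[0],:a.shape[1]]=a;m[:b.shape[0],560:560+b.shape[1]]=b
cv2.imwrite('pics/c8.png',m);print(proj(c,(.5541,.1191,.148)))
E
```

```text
[0.55395684 0.11988595 0.2201607 ] [-0.11970331 -0.0477669   1.16045704]
[282.56794152 230.28964404]
```

View pics/c8.png

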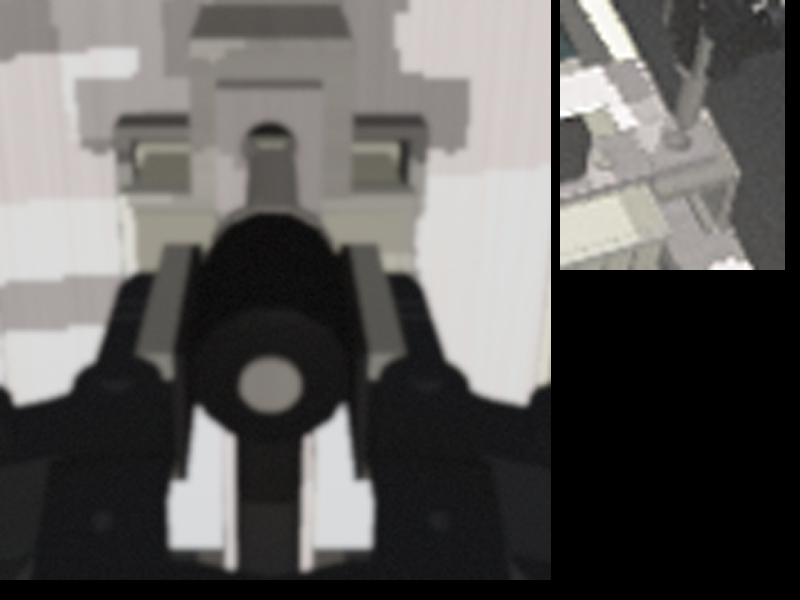

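The tip is just above the eye, centred sideways (270 against 269). I'll insert in gentle steps.

>>> carry_out:
  targets: "-0.1 0 0.4 0 0 0 1; 0 0 0.5 0 0 0 1; 0 0 0.4 0 0 0 1; 0 0 0.4 0 0 0 1; 0 0 0.4 0 0 0 1; 0 0 0 0 0 0 1; 0 0 0 0 0 0 1"

```text
t: 17.38
tool_pos: [0.5535, 0.1188, 0.1984]
ee_rot: [0.713, 0.702, 0.0, 0.0]
wrist_force: [-0.2, -0.5, -0.4]
finger_gap: 0.287
finger_force: 60.2
```

Tip is 13 mm into the bar with no lateral force; carrying on.

>>> carry_out:
  targets: "0 0 0.5 0 0 0 1; 0 0 0.5 0 0 0 1; 0 0 0.5 0 0 0 1; 0 0 0.5 0 0 0 1; 0 0 0.5 0 0 0 1; 0 0 0.5 0 0 0 1; 0 0 0.5 0 0 0 1; 0 0 0 0 0 0 1"

```text
t: 18.38
tool_pos: [0.5532, 0.1188, 0.1627]
ee_rot: [0.713, 0.702, -0.0, -0.0]
wrist_force: [0.3, 0.0, -0.1]
finger_gap: 0.286
finger_force: 60.2
```

>>> carry_out:
  targets: "0 0 0.2 0 0 0 1; 0 0 0.2 0 0 0 1; 0 0 0.1 0 0 0 1; 0 0 0 0 0 0 1; 0 0 0 0 0 0 1"

```text
t: 19.0
tool_pos: [0.5535, 0.1189, 0.1584]
ee_rot: [0.713, 0.702, 0.0, 0.0]
wrist_force: [-0.8, -0.3, -1.0]
finger_gap: 0.286
finger_force: 60.2
```

>>> carry_out:
  targets: "0 0 0.1 0 0 0 1; 0 0 0.1 0 0 0 1; 0 0 0 0 0 0 1; 0 0 0 0 0 0 1"

```text
t: 19.5
tool_pos: [0.5537, 0.1189, 0.1575]
ee_rot: [0.713, 0.702, 0.0, 0.0]
wrist_force: [-3.2, 0.2, 6.6]
finger_gap: 0.283
finger_force: 61.0
```

Seated: the height is as predicted and the contact force is 6.6 N. Releasing and retreating.

>>> carry_out:
  targets: "0 0 0 0 0 0 0.2; 0 0 0 0 0 0 0; 0 0 0 0 0 0 -0.2; 0 0 0 0 0 0 -0.2; 0 0 -2 0 0 0 -0.2; 0 0 -4 0 0 0 -0.2; 0 0 -4 0 0 0 -0.2; 0 0 -3 0 0 0 -0.2"

```text
t: 20.5
tool_pos: [0.5541, 0.1189, 0.2903]
ee_rot: [0.713, 0.702, 0.001, 0.001]
wrist_force: [-0.2, -0.0, 0.4]
finger_gap: 0.602
finger_force: 0.0
```

>>> carry_out:
  targets: "-4 0 0 0 0 0 -0.2; -4 0 0 0 0 0 -0.2; 0 0 0 0 0 0 -0.2; 0 0 0 0 0 0 -0.2"

```text
t: 21.0
tool_pos: [0.5524, 0.039, 0.2874]
ee_rot: [0.713, 0.701, 0.001, 0.0]
wrist_force: [0.2, 0.6, 1.2]
finger_gap: 0.601
finger_force: 0.0
```

```bash
python3 - <<'E'
from h import *
c=cam('wrist');t=cam('scene')
print(c['s']['tool_pos'],c['s']['finger_gap'],c['s']['wrist_force'])
a=cv2.resize(c['color'][40:300,160:400,::-1],None,fx=1.8,fy=1.8,interpolation=cv2.INTER_CUBIC)
b=cv2.resize(t['color'][190:320,250:380,::-1],None,fx=2.7,fy=2.7,interpolation=cv2.INTER_CUBIC)
m=np.zeros((600,800,3),np.uint8);m[:a.shape[0],:a.shape[1]]=a;m[:b.shape[0],440:440+b.shape[1]]=b
cv2.imwrite('pics/c9.png',m);print(proj(c,(.5541,.1191,.188)),proj(t,(.554,.119,.188)))
E
```

```text
[0.55239426 0.03902872 0.28739721] 0.6011284431266741 [0.18068322 0.62736295 1.19133506]
[282.73717462 118.29723938] [353.27619851 214.88750415]
```

View pics/c9.png

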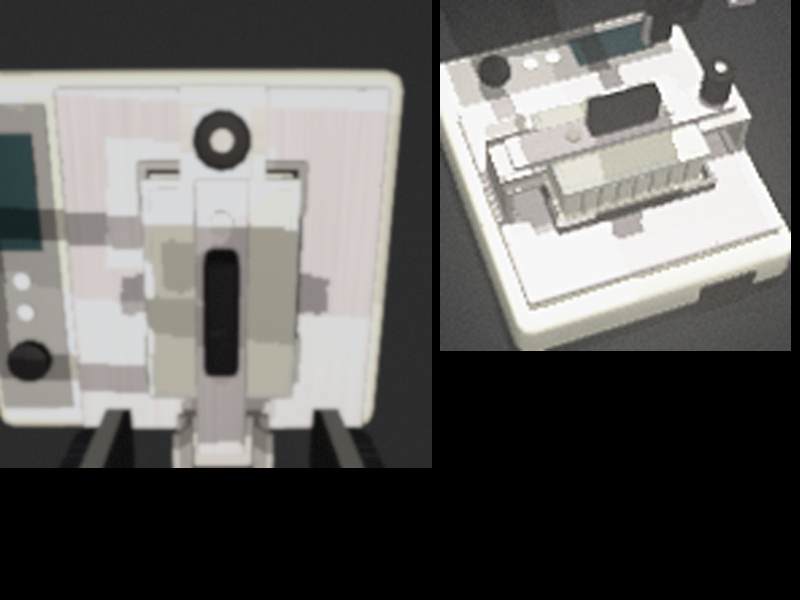

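The bar lies in the saddle and on the bracket, and the pin's shoulder is seated on it. The knob's top shows at native (283,118), exactly where it was predicted, and the plate is in its nest.

```bash
python3 -c "
from bench import ctrl
print(ctrl.finish_job())"
```

```text
the job is handed in; nothing more can be done
None
```

The hold-down bar lies across both brackets with the locking pin pushed in until its shoulder sat on the bar, the plate stayed in its nest and the tube in its rack, and I handed the job in at about 21 s on the robot's clock; the hand-in gave no verdict.

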